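Open the sweets jar in its holder

ROBOT

A 6-joint arm with a two-finger parallel gripper is mounted at the origin on the work surface. World frame = base frame: x ahead of the robot, y to its left, z up, the work surface at z = 0. Lengths are in m, angles in rad, forces in N, time in s.
With the tool pointing down it reaches from about 0.325 to 0.775 m from the base axis. Payload 5.5 kg.
Tool frame: the origin (TCP) lies on the front face of the gripper's body, between the roots of the fingers; the fingertips stand 80 mm ahead of it and the grasp point (between the pads) lies bot.hold_point_z ahead of it (bot.hold_point_z is the distance from the TCP to the grasp point, in m); y points along the fingers, z is the direction in which the jaws open and shut, and the axes are right-handed (so a half turn about y gives the same grasp; the last joint's range is limited). The gripper opens to 88 mm and grips with 3 to 60 N. Pads are 20 mm wide; open, the fingers measure 115 mm over their backs; the gripper's body (75 mm by 178 mm) begins 61 mm behind the grasp point.
Start: joints at [-1.159, 0.091, 1.231, -0, 1.82, -0.057], TCP at [0.271, -0.535, 0.303] pointing down, gripper open.
Joint ranges: [-2.87, 2.87], [-0.86, 2.18], [0.17, 2.46], [-1.51, 4.65], [0.06, 2.69], [-2.65, 2.65]. Speed limits (rad/s): [2.57, 2.57, 3.01, 3.14, 3.14, 3.14].

INTERFACE

Orientations are given as a unit quaternion [x, y, z, w].
In Python, from workcell import bot, cams, order gives the robot as it stands. The module is installed in compiled form; this text tells all that it offers.
- The arm moves only by the tool play_rows, never from a script. Its argument "steps" is a list of rows, each an object with "delta_pos": the shift along the world's x, y, z in mm, a list of three; "rot": the turn, a rotation vector about the world's x, y, z in degrees, a list of three. In form: [{"delta_pos": [x, y, z], "rot": [rx, ry, rz]}, ...]. A call has 1 to 20 rows; each row is the pose to reach, as a shift and turn from the pose commanded when the call began; what a row does not reach only later rows make up. A row lasts 1/10 s, in which the tool goes at most 50 mm and 8.59 degrees, less where a joint would pass 70% of its speed; a pose out of reach is approached as far as the arm can. A call with a gripper value outside its range is refused whole. "jaw" is the closure, from 0 (fully open) to 1 (shut), set as the call begins (left out, the last holds). The fingers move at their own pace and stop on an object; "grip_force" is the grip in N (left out, the last holds). Time passes only in rows, so rows that repeat a pose let the fingers close. It gives the time, the measured TCP pose, the force and the opening at its end, in the units of the state.
- bot.sense(): the state, without advancing time (a new reading comes with each control period).
- cams.get_image(name): name is "scene" or "side" or "wrist"; returns a dict with "image" (420x560x3 uint8, red, green, blue), "fx", "fy", "cx", "cy" (pixels), "origin" and "attitude" of the camera in the world; the wrist camera has in their place "tool_from_camera" (4x4, takes a point from camera to tool coordinates, whose origin is the TCP and whose axes are the tool frame's). Camera axes: x right, y up, looking along -z (the intrinsics and any distortion apply to the point x, -y, -z); pixel columns grow to the right and rows downward; lengths in m; the calibration is good to about 2 mm. The wrist camera is an equidistant fisheye: a pixel r from the principal point sees the ray r / f radians off the axis. A picture is of the moment at which its call begins: read the wrist's pose just before it. There is no depth.
- order.close_job(): hands the job in, once; it reports no verdict.
Trained networks look in a picture, given as the dict that the camera call returned (one of the last four; its "shot" number tells which), for a name from the list of things; names that differ only in an ending like _2 or _b are one class to them, and where a whole thing is asked for, a point or a joint stands for the part that bears it (a point fixed in the world has none). Each returns a list of dicts, best first, with "confidence" (0 to 1); they miss things now and then, are a little off and sometimes report something else, mostly with a low value. They report only what shows in the picture. A call takes as long as a camera call. They do not tell look-alikes from the thing itself.
- cams.boxes_of(picture, query): "point" ([x, y, z] in m, in world coordinates, good to about 4 mm: the middle of the surface that is visible of it).
- cams.landmark_of(picture, query): "point" ([x, y, z] in m, in world coordinates, good to about 4 mm: a listed point, or the origin of a listed thing).
The state is a dict: "time": time; "joint_pos": joint angles; "dq": joint speeds; "effort": joint torques, N m; "tool_pos": TCP position; "orientation": TCP orientation; "wrist_force": force on the tool from outside, world axes, zero at the start; "moment": the same for the moment, N m; "finger_gap": opening from 0.0 (shut) to 1.0 (fully open).
Only numpy, scipy, OpenCV 4.12 (cv2) and the standard library are available. Lean on these libraries where they do the work, as an engineer would, in place of code of your own. Each camera call takes 0.05 s, during which the arm holds its last target. There are 200 camera calls.

TASK

Stand the square glass sweets jar upright in the square wooden holder on the counter, right down on its floor so that the jar cannot turn, with its tight red cap still on. Then unscrew the cap anticlockwise and stop turning as soon as the threads let go (about an eighth of a turn), and lift it straight up off the jar, leaving the jar in the holder. Finish while still holding the cap level, about 3 cm clear above the jar's open mouth, and leave the other things on the counter where they are.

Things in the scene. Friction and masses are not known exactly. Their poses are not given: they have to be found in the camera images.
- jar_mid (a point): Square clear glass jar of sweets, loose, about 0.4 kg: body 66 x 66 mm and 101 mm high, then a round neck, 46 mm across, up to its mouth at 130 mm. This point is on its axis, 65 mm above its underside. z up; x and y square to the body's sides; a small white mark on the shoulder is on the +x side. Fits the holder any of four ways round. It can be carried by its cap.
- cap_mid (a point): Round ribbed red screw cap on the jar, 64 mm across, 28 mm high, 60 g. This point is its centre, 14 mm above its lower edge; screwed on, it is 63 mm above jar_mid and the lower edge is 13 mm above the jar's shoulder (room for fingertips). z up; x points to the white line on its top. Tight: turning takes up to about 0.5 N m, so grip firmly (30 N or more).
- jar_mouth (a point): Centre of the jar's open rim, 130 mm above its underside, with the threads below. The cap starts 0 to 0.2 rad anticlockwise (from above; yaw grows) of the jar's x. Turned anticlockwise it rises 2 mm and lets go at 0.66 to 0.76 rad from the jar's x. Stop before 1.4 rad while it is still on. Clockwise meets a stop.
- cap_liner (a joint): White sprung liner disc inside the cap, pushed down on the jar's rim with about 12 N, which makes the cap tight. About 0 m with the cap tight; grows to 0.005 as the cap rises and is free, so it pushes the freed cap up by up to 3 mm.
- holder: Square wooden holder screwed to the counter. Origin on the counter under its centre; x and y are square to its walls. Its floor is 6 mm above the counter; the socket inside is 73 x 73 mm with walls up to 24 mm and lips that flare outwards up to about 36 mm, about 105 mm wide over all. The jar in it can still turn about 0.1 rad either way before its walls stop it.
- tin_mid (a point): Bystander: blue metal tin, 68 mm across, 95 mm high, its centre.
- syrup_mid (a point): Bystander: amber round jar with a green cap, 62 mm across, 105 mm high, its centre.
- scoop: Bystander: aluminium sweets scoop with a black handle, 190 mm long and 32 mm high, handle to its -x; origin on its underside.
- toffee_a: Bystander: gold wrapped toffee, about 46 x 18 x 14 mm, origin on its underside.
- toffee_b: Bystander: purple wrapped toffee, about 46 x 18 x 14 mm, origin on its underside.
There are look-alikes about, which are no part of the job. Several things look just like the holder: the one meant starts farthest from the robot's base.

How it is judged:
On the way, in this order (a step that is already met when the one before it is completed fails the run):
1. the jar stands in the holder, down on its floor, with the cap still screwed on (horizontal distance between jar_mid and holder below 0.01 m and z of jar_mid in the frame of holder below 0.077 m and angle between jar_mid's own z axis and vertical below 0.12 rad and z of cap_mid in the frame of jar_mid below 0.069 m and angle between the x axis of cap_mid and the x axis of jar_mid, either way round below 0.5 rad), for 0.2 s.
2. the cap is turned until its threads let go, the jar standing in the holder (horizontal distance between jar_mid and holder below 0.01 m and z of jar_mid in the frame of holder below 0.077 m and angle between jar_mid's own z axis and vertical below 0.12 rad and angle between the x axis of cap_mid and the x axis of jar_mid, either way round above 0.62 rad).
At the end, for the whole second after the job is handed in: the jar stands upright on the holder's floor (within 10 mm of its centre, tilt under 7 degrees), and the fingers hold the cap at rest and level (within 14 degrees), over the mouth (axes within 25 mm), its lower edge about 6 to 61 mm above the rim, touching nothing else (horizontal distance between jar_mid and holder below 0.01 m and z of jar_mid in the frame of holder below 0.077 m and angle between jar_mid's own z axis and vertical below 0.12 rad and z of cap_mid in the frame of jar_mid between 0.085 and 0.14 m and horizontal distance between cap_mid and jar_mid below 0.025 m and angle between cap_mid's own z axis and vertical below 0.25 rad and contact force between the fingers and cap above 1 N and contact force between cap and jar below 0.05 N and contact force between cap and holder below 0.05 N and linear speed of each of cap, jar below 0.05 m/s); the arm keeps its last pose, push and grip.
It fails at once if the cap is turned on past letting go (more than 1.45 rad from the jar's x) while still on the jar (angle between the x axis of cap_mid and the x axis of jar_mid, either way round above 1.45 rad and z of cap_mid in the frame of jar_mid below 0.075 m).
It fails at once if the jar is tipped over (angle between jar_mid's own z axis and vertical above 0.5 rad).
It fails at once if the tin, the syrup jar, the scoop or a toffee is moved more than 3 cm (distance of any of tin_mid, syrup_mid, scoop, toffee_a, toffee_b from where it was at the start of the episode above 0.03 m).
It also fails if it takes over 43 s, if anything falls off the work surface, if the arm or the gripper's body presses on something with over 40 N, if the wrist force passes 120 N, or if a joint passes its speed limit or range.

## Working session

There is one attempt and no reset: what is moved stays moved. The work goes in short steps, Python scripts to look and compute and a tool call to move; the robot and the scene stay as the last step left them, time stands still between calls to the robot, and variables do not carry over. Pictures are saved under pics/ and viewed, about 8 in all and at most 12, crops included, and the job is handed in when it is done.

Besides the shell and the picture viewer there is one more tool, called after "Call:" in YAML: its name, and indented under it one key for each argument. play_rows: Moves the arm, as the interface text tells. Its arguments: {"type":"object","properties":{"steps":{"type":"array","items":{"type":"object","properties":{"delta_pos":{"type":"array","items":{"type":"number"}},"rot":{"type":"array","items":{"type":"number"}}}}},"jaw":{"type":"number"},"grip_force":{"type":"number"}},"required":["steps"]}

```bash
mkdir -p pics; cat > h.py <<'E'
import numpy as np, cv2
from workcell import bot, cams, order
from scipy.spatial.transform import Rotation as R
def save(p,n): cv2.imwrite('pics/'+n, p["image"][:,:,::-1])
def r3(v): return np.round(v,3).tolist()
E
python3 - <<'E'
from h import *
s=bot.sense(); print(s, bot.hold_point_z)
for c in ["scene","side"]:
    p=cams.get_image(c); save(p,c+".png")
    print(c,{k:(v if k!="image" else 0) for k,v in p.items()})
    for q in ["jar_mid","cap_mid","holder","tin_mid","syrup_mid","scoop","toffee_a"]:
        print(q,[(r3(d["point"]),round(d["confidence"],2)) for d in cams.landmark_of(p,q)])
print(bot.sense()["time"])
E
```

```text
{'time': 0.0, 'joint_pos': array([-1.15872874e+00,  9.18315211e-02,  1.23184322e+00, -4.70122519e-06,
        1.81978343e+00, -5.66717055e-02]), 'dq': array([-0.00073701,  0.00218749,  0.00069857, -0.00085709, -0.00174252,
       -0.00051759]), 'effort': array([-5.74759215e-04, -4.46457481e+01, -4.06449687e+01,  6.98415446e-02,
        2.94932560e-02, -1.66243794e-04]), 'tool_pos': array([ 0.27101599, -0.53515411,  0.30154719]), 'orientation': array([-0.16432905,  0.68842382, -0.68712604,  0.16409271]), 'wrist_force': array([-0.04024251,  0.42905537, -0.19543709]), 'moment': array([ 0.00652764,  0.02314339, -0.01056484]), 'finger_gap': 0.9973190484247147} 0.0613
scene {'image': 0, 'fx': 439.1441440306575, 'fy': 439.1441440306575, 'cx': 280.9638260325095, 'cy': 206.31370086315908, 'origin': array([1.08251536, 0.46732327, 0.99930637]), 'attitude': array([0.16363137, 0.31045467, 0.83095623, 0.43168788]), 'shot': 1}
jar_mid [([0.647, -0.219, 0.061], 0.56)]
cap_mid [([0.645, -0.224, 0.128], 0.58)]
holder [([0.338, 0.096, -0.001], 0.9), ([0.203, 0.316, -0.0], 0.84), ([0.306, -0.211, -0.0],
[... 258 characters left out ...]
)]
side {'image': 0, 'fx': 422.4087082154373, 'fy': 422.4087082154373, 'cx': 271.076532297772, 'cy': 211.08841534003022, 'origin': array([0.13368482, 0.7209044 , 0.75539988]), 'attitude': array([-0.08650349,  0.41457376,  0.88682809, -0.18488288]), 'shot': 2}
jar_mid [([0.648, -0.222, 0.064], 0.65)]
cap_mid [([0.645, -0.229, 0.127], 0.76)]
holder [([0.333, 0.1, 0.0], 0.91), ([0.466, -0.068, -0.004], 0.88), ([0.305, -0.215, -0.0], 0.76), ([0.202, 0.318, -0.002], 0.58)]
tin_mid [([0.599, 0.015, 0.05], 0.95), ([0.461, -0.322, 0.0], 0.67)]
syrup_mid [([0.643, 0.207, 0.054], 0.79)]
scoop [([0.459, -0.319, -0.001], 0.85)]
toffee_a [([0.415, 0.311, -0.002], 0.48), ([0.488, 0.331, 0.001], 0.44)]
0.8
```

View pics/scene.png

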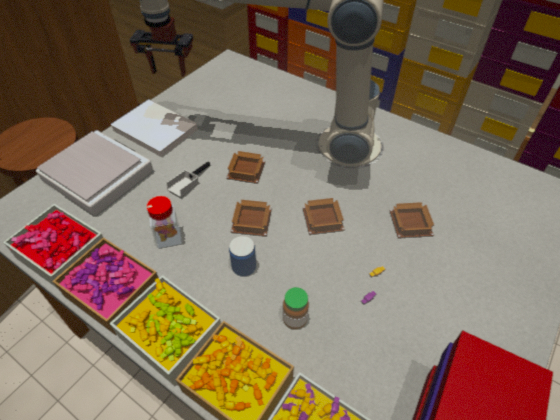

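View pics/side.png

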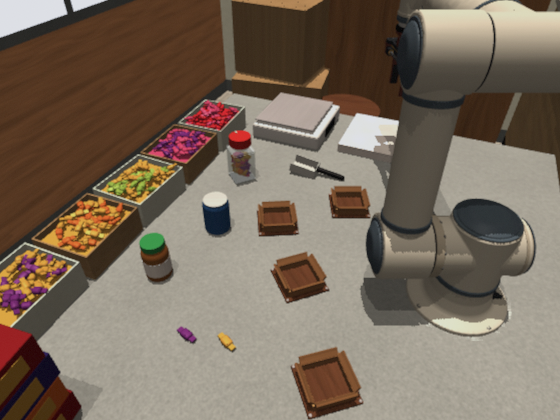

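The jar is at pixel (160,207) in the scene view. Four things could pass for the holder: (246,166), (251,217), (323,215) and (412,219), which are 0.373, 0.470, 0.350 and 0.376 m from the base. So the one at (251,217) is meant, at about (0.465, -0.068). The tin (242,256), the syrup jar (296,305), the scoop (188,180) and the toffees (376,271) and (369,297) are bystanders. I'll move above the jar and holder and look from close by.

Call:
play_rows:
  steps:
    - {"delta_pos": [26, 38, 5], "rot": [0, 0, 0]}
    - {"delta_pos": [52, 76, 10], "rot": [0, 0, 0]}
    - {"delta_pos": [78, 115, 15], "rot": [0, 0, 0]}
    - {"delta_pos": [104, 153, 20], "rot": [0, 0, 0]}
    - {"delta_pos": [130, 190, 25], "rot": [0, 0, 0]}
    - {"delta_pos": [156, 230, 30], "rot": [0, 0, 0]}
    - {"delta_pos": [182, 268, 35], "rot": [0, 0, 0]}
    - {"delta_pos": [208, 306, 40], "rot": [0, 0, 0]}
    - {"delta_pos": [234, 345, 45], "rot": [0, 0, 0]}
    - {"delta_pos": [260, 385, 50], "rot": [0, 0, 0]}
    - {"delta_pos": [260, 385, 50], "rot": [0, 0, 0]}
    - {"delta_pos": [260, 385, 50], "rot": [0, 0, 0]}
  jaw: 0

```text
time: 2.0
tool_pos: [0.5314, -0.1494, 0.3526]
orientation: [0.165, -0.687, 0.688, -0.165]
wrist_force: [-0.8, 0.7, 0.2]
finger_gap: 0.999
```

```bash
cat >> h.py <<'E'
def shot(name=None):
    s=bot.sense(); p=cams.get_image("wrist")
    T=np.eye(4); T[:3,:3]=R.from_quat(s["orientation"]).as_matrix(); T[:3,3]=s["tool_pos"]
    p["T"]=T@p["tool_from_camera"]
    if name: save(p,name)
    return s,p
def ray(p,u,v):
    d=np.array([(u-p["cx"])/p["fx"],(v-p["cy"])/p["fy"]]); r=np.linalg.norm(d)
    k=np.sin(r)/r if r>1e-9 else 1
    return p["T"][:3,3], p["T"][:3,:3]@np.array([d[0]*k,-d[1]*k,-np.cos(r)])
def at_z(p,u,v,z):
    o,d=ray(p,u,v); return o+d*(z-o[2])/d[2]
def proj(p,X):
    c=np.linalg.inv(p["T"])@np.append(X,1); x,y,z=c[0],-c[1],-c[2]
    rho=np.hypot(x,y); t=np.arctan2(rho,z); return np.array([p["cx"]+p["fx"]*t*x/rho,p["cy"]+p["fy"]*t*y/rho])
E
python3 - <<'E'
from h import *
import pickle
s,p=shot("w1.png"); print(r3(s["tool_pos"]),r3(R.from_quat(s["orientation"]).as_matrix()),s["time"],r3(s["joint_pos"]))
print({k:v for k,v in p.items() if k!="image"})
for q in ["jar_mid","cap_mid","holder"]:
    print(q,[(r3(d["point"]),round(d["confidence"],2),proj(p,d["point"]).round()) for d in cams.landmark_of(p,q)])
pickle.dump(p,open("w1.pkl","wb"))
E
```

```text
[0.531, -0.149, 0.353] [[-0.891, -0.0, 0.454], [-0.454, -0.0, -0.891], [0.0, -1.0, 0.0]] 2.0 [-0.336, -0.022, 1.258, -0.0, 1.906, 0.764]
{'fx': 325.19226210127806, 'fy': 325.19226210127806, 'cx': 275.79654921233515, 'cy': 206.05563398367545, 'tool_from_camera': array([[-3.60079893e-04, -9.65222485e-01, -2.61429578e-01,
        -7.09437577e-02],
       [ 5.88900435e-04,  2.61429345e-01, -9.65222436e-01,
        -8.28170319e-02],
       [ 9.99999762e-01, -5.01513184e-04,  4.74284490e-04,
        -3.50112228e-04],
       [ 0.00000000e+00,  0.00000000e+00,  0.00000000e+00,
         1.00000000e+00]]), 'shot': 3, 'T': array([[ 4.54332716e-01,  8.59706617e-01,  2.33423041e-01,
         5.94515171e-01],
       [-8.90831967e-01,  4.38586636e-01,  1.18575587e-01,
        -1.16873517e-01],
       [-4.36009616e-04, -2.61813475e-01,  9.65118394e-01,
         4.35359455e-01],
       [ 0.00000000e+00,  0.00000000e+00,  0.00000000e+00,
         1.00000000e+00]])}
jar_mid []
cap_mid [([0.646, -0.226, 0.128], 0.73, array([398., 128.]))]
holder [([0.338, 0.1, -0.004], 0.81, array([ 82., 212.])), ([0.466, -0.067, -0.003], 0.58, array([202., 188.]))]
```

View pics/w1.png

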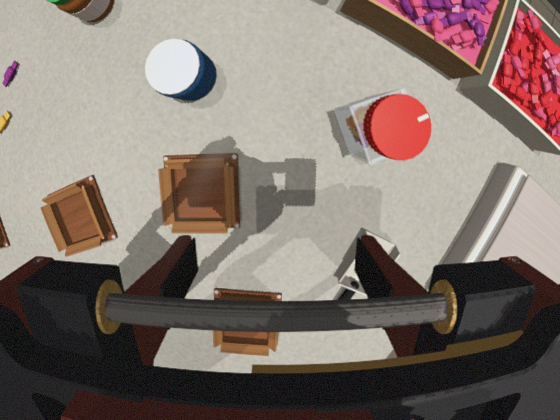

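The wrist view shows the jar with its red cap at (398,128), its square shoulder around it. The white cap line points to (424,118), and the wanted holder is at (200,193). I'll warp both into metric top views to read the yaws.

```bash
cat >> h.py <<'E'
def topview(p,c,z,half=0.07,n=390):
    # metric top view of plane z: column = +x, row = -y
    g=np.linspace(-half,half,n); X,Y=np.meshgrid(c[0]+g,c[1]-g)
    Ti=np.linalg.inv(p["T"]); P=np.stack([X,Y,np.full_like(X,z),np.ones_like(X)],-1)@Ti.T
    x,y,zz=P[...,0],-P[...,1],-P[...,2]; rho=np.hypot(x,y); t=np.arctan2(rho,zz)
    u=p["cx"]+p["fx"]*t*x/rho; v=p["cy"]+p["fy"]*t*y/rho
    return cv2.remap(p["image"],u.astype(np.float32),v.astype(np.float32),cv2.INTER_CUBIC)
E
python3 - <<'E'
from h import *
import pickle
p=pickle.load(open("w1.pkl","rb"))
a=topview(p,(0.465,-0.068),0.036); b=topview(p,(0.646,-0.226),0.101)
cv2.imwrite("pics/top1.png",np.hstack([a,b])[:,:,::-1])
E
```

```text
(no output)
```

View pics/top1.png

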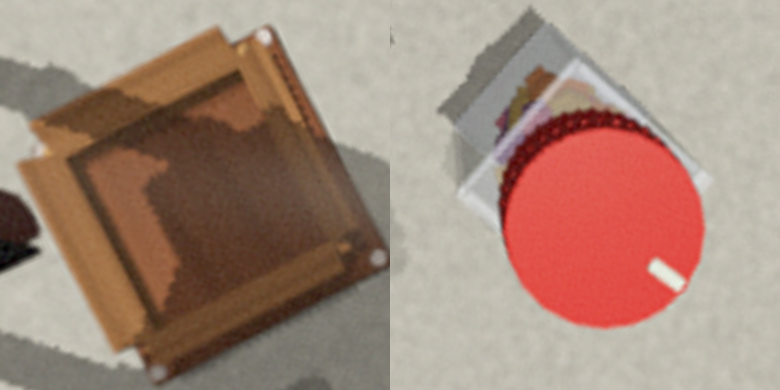

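The holder's sides lie at about 27.3° (mod 90), and its centre is at about (0.4655, -0.068). The jar's x is at -42.3° and the cap line at -36.8°, so the cap sits 0.1 rad anticlockwise, as described. The jar axis is at about (0.646, -0.2235). Hovering over the cap next.

Call:
play_rows:
  steps:
    - {"delta_pos": [25, -16, -15], "rot": [0, 0, 0]}
    - {"delta_pos": [55, -35, -35], "rot": [0, 0, 0]}
    - {"delta_pos": [85, -54, -60], "rot": [0, 0, 0]}
    - {"delta_pos": [115, -73, -80], "rot": [0, 0, 0]}
    - {"delta_pos": [115, -73, -93], "rot": [0, 0, 0]}
    - {"delta_pos": [115, -73, -93], "rot": [0, 0, 0]}
    - {"delta_pos": [115, -73, -93], "rot": [0, 0, 0]}

```text
time: 2.9
tool_pos: [0.6452, -0.2236, 0.261]
orientation: [0.164, -0.688, 0.688, -0.164]
wrist_force: [0.6, 0.1, -0.1]
finger_gap: 1.005
```

```bash
python3 - <<'E'
from h import *
s,p=shot("w2.png"); print(r3(s["tool_pos"]))
for q in ["jar_mid","cap_mid","holder"]:
    print(q,[(r3(d["point"]),round(d["confidence"],2)) for d in cams.landmark_of(p,q)])
m=cv2.inRange(cv2.cvtColor(p["image"],cv2.COLOR_RGB2HSV),(0,170,170),(6,255,255))|cv2.inRange(cv2.cvtColor(p["image"],cv2.COLOR_RGB2HSV),(174,170,170),(180,255,255))
n,l,st,c=cv2.connectedComponentsWithStats(m)
for i in np.argsort(-st[1:,4])[:2]+1: print(st[i],c[i],r3(at_z(p,*c[i],0.142)))
E
```

```text
[0.645, -0.224, 0.261]
jar_mid []
cap_mid [([0.645, -0.227, 0.125], 0.62)]
holder [([0.462, -0.066, -0.001], 0.98), ([0.338, 0.1, -0.004], 0.83)]
[ 451   50   83  135 3525] [500.21304965 114.85078014] [0.795, -0.331, 0.142]
[524 130  36  47 996] [543.25       152.50502008] [0.797, -0.388, 0.142]
```

View pics/w2.png

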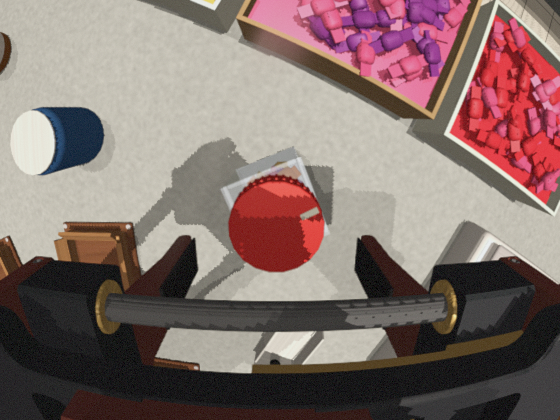

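The cap is midway between the open fingers, at (276,223) with tips near x = 190 and 365. Descending and gripping at 55 N.

Call:
play_rows:
  steps:
    - {"delta_pos": [1, 0, -20], "rot": [0, 0, 0]}
    - {"delta_pos": [1, 0, -40], "rot": [0, 0, 0]}
    - {"delta_pos": [1, 0, -58], "rot": [0, 0, 0]}
    - {"delta_pos": [1, 0, -69], "rot": [0, 0, 0]}
    - {"delta_pos": [1, 0, -69], "rot": [0, 0, 0]}

```text
time: 3.6
tool_pos: [0.6465, -0.2229, 0.1896]
orientation: [-0.165, 0.688, -0.687, 0.164]
wrist_force: [-0.5, -0.4, 1.1]
finger_gap: 0.996
```

Call:
play_rows:
  steps:
    - {"delta_pos": [0, 0, 0]}
    - {"delta_pos": [0, 0, 0]}
    - {"delta_pos": [0, 0, 0]}
    - {"delta_pos": [0, 0, 0]}
    - {"delta_pos": [0, 0, 0]}
    - {"delta_pos": [0, 0, 0]}
    - {"delta_pos": [0, 0, 0]}
    - {"delta_pos": [0, 0, 0]}
    - {"delta_pos": [0, 0, 0]}
    - {"delta_pos": [0, 0, 0]}
  jaw: 1
  grip_force: 55

```text
$.steps[0]: bad value
```

Call:
play_rows:
  steps:
    - {"delta_pos": [0, 0, 8]}
    - {"delta_pos": [0, 0, 20]}
    - {"delta_pos": [0, 0, 40]}
    - {"delta_pos": [0, 0, 60]}
    - {"delta_pos": [0, 0, 75]}
    - {"delta_pos": [0, 0, 75]}
    - {"delta_pos": [0, 0, 75]}

```text
$.steps[0]: bad value
```

```bash
python3 - <<'E'
from h import *
s,p=shot("w3.png"); print(r3(s["tool_pos"]),r3(s["joint_pos"]))
import pickle; pickle.dump(p,open("w3.pkl","wb"))
q=cams.get_image("side"); save(q,"s3.png")
for n in ["jar_mid","cap_mid"]:
    print(n,[(r3(d["point"]),round(d["confidence"],2)) for d in cams.landmark_of(q,n)])
a=q["image"][90:240,180:330]
cv2.imwrite("pics/c3.png",np.hstack([cv2.resize(a,(400,400),interpolation=2),cv2.resize(p["image"][130:300,170:370],(400,400))])[:,:,::-1])
E
```

```text
[0.646, -0.223, 0.19] [-0.382, 0.325, 1.165, -0.0, 1.654, 0.72]
jar_mid [([0.649, -0.224, 0.062], 0.96)]
cap_mid [([0.645, -0.227, 0.125], 0.71)]
```

View pics/c3.png

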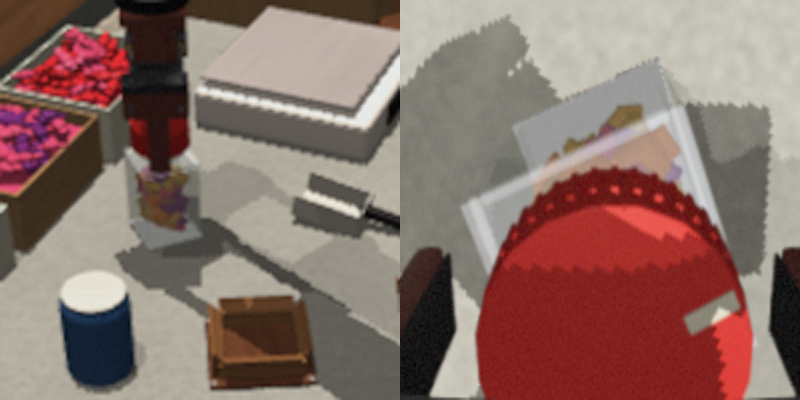

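The fingers straddle the cap, but the grip and lift calls were refused because the rot field was missing. I'll close now.

Call:
play_rows:
  steps:
    - {"delta_pos": [0, 0, 0], "rot": [0, 0, 0]}
    - {"delta_pos": [0, 0, 0], "rot": [0, 0, 0]}
    - {"delta_pos": [0, 0, 0], "rot": [0, 0, 0]}
    - {"delta_pos": [0, 0, 0], "rot": [0, 0, 0]}
    - {"delta_pos": [0, 0, 0], "rot": [0, 0, 0]}
    - {"delta_pos": [0, 0, 0], "rot": [0, 0, 0]}
    - {"delta_pos": [0, 0, 0], "rot": [0, 0, 0]}
    - {"delta_pos": [0, 0, 0], "rot": [0, 0, 0]}
  jaw: 1
  grip_force: 55

```text
time: 4.6
tool_pos: [0.6471, -0.2232, 0.1908]
orientation: [-0.164, 0.688, -0.688, 0.164]
wrist_force: [0.1, 1.2, 1.3]
finger_gap: 0.712
```

Call:
play_rows:
  steps:
    - {"delta_pos": [0, 0, 8], "rot": [0, 0, 0]}
    - {"delta_pos": [0, 0, 20], "rot": [0, 0, 0]}
    - {"delta_pos": [0, 0, 40], "rot": [0, 0, 0]}
    - {"delta_pos": [0, 0, 60], "rot": [0, 0, 0]}
    - {"delta_pos": [0, 0, 75], "rot": [0, 0, 0]}
    - {"delta_pos": [0, 0, 75], "rot": [0, 0, 0]}
    - {"delta_pos": [0, 0, 75], "rot": [0, 0, 0]}

```text
time: 5.3
tool_pos: [0.6472, -0.2234, 0.2655]
orientation: [0.164, -0.688, 0.688, -0.164]
wrist_force: [-0.9, -0.5, -4.7]
finger_gap: 0.717
```

```bash
python3 - <<'E'
from h import *
import pickle
s,p=shot("w4.png"); print(r3(s["tool_pos"]),r3(s["wrist_force"]),s["finger_gap"]); pickle.dump(p,open("w4.pkl","wb"))
for c in ["scene","side"]:
  q=cams.get_image(c)
  for n in ["jar_mid","cap_mid","holder"]:
    print(n,[(r3(d["point"]),round(d["confidence"],2)) for d in cams.landmark_of(q,n)])
z=s["tool_pos"][2]-0.0613-0.002-0.128+0.101
a=topview(p,(0.646,-0.2235),z); cv2.imwrite("pics/c4.png",np.hstack([a,cv2.resize(p["image"][110:310,160:380],(429,390))])[:,:,::-1])
E
```

```text
[0.647, -0.223, 0.266] [-0.856, -0.479, -4.729] 0.7170180377871485
jar_mid [([0.645, -0.218, 0.137], 0.59)]
cap_mid [([0.649, -0.223, 0.203], 0.68)]
holder [([0.203, 0.316, 0.002], 0.96), ([0.464, -0.068, 0.002], 0.95), ([0.339, 0.096, 0.0], 0.6), ([0.305, -0.212, -0.002], 0.55)]
jar_mid [([0.649, -0.224, 0.137], 0.94)]
cap_mid [([0.649, -0.226, 0.201], 0.52)]
holder [([0.335, 0.101, 0.001], 0.86), ([0.304, -0.214, 0.003], 0.8), ([0.468, -0.068, -0.001], 0.72), ([0.2, 0.317, 0.001], 0.64)]
```

View pics/c4.png

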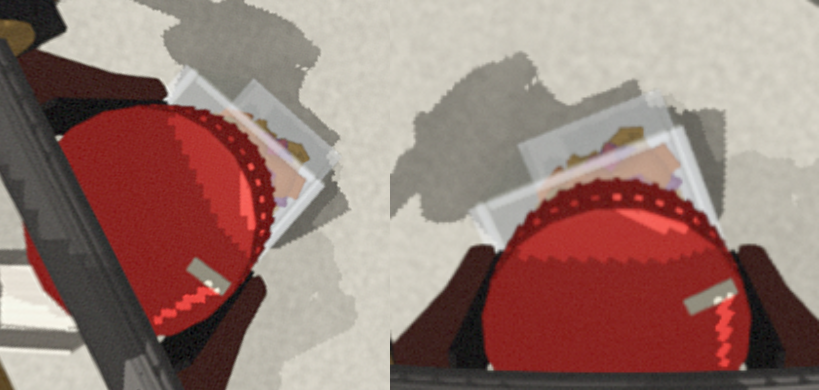

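The jar hangs from the cap: both landmarks rose 75 mm and it is level. The shoulder edge shows the jar yaw at about -41.5° and its axis within 1 mm of the TCP. Carrying it to the holder with a -21° turn.

Call:
play_rows:
  steps:
    - {"delta_pos": [-14, 12, 0], "rot": [0, 0, -2]}
    - {"delta_pos": [-40, 34, 0], "rot": [0, 0, -5]}
    - {"delta_pos": [-70, 60, 0], "rot": [0, 0, -9]}
    - {"delta_pos": [-100, 86, 0], "rot": [0, 0, -13]}
    - {"delta_pos": [-130, 112, 0], "rot": [0, 0, -17]}
    - {"delta_pos": [-158, 136, 0], "rot": [0, 0, -20]}
    - {"delta_pos": [-175, 150, -5], "rot": [0, 0, -21]}
    - {"delta_pos": [-181, 155, -15], "rot": [0, 0, -21]}
    - {"delta_pos": [-181, 155, -25], "rot": [0, 0, -21]}
    - {"delta_pos": [-181, 155, -25], "rot": [0, 0, -21]}
    - {"delta_pos": [-181, 155, -25], "rot": [0, 0, -21]}

```text
time: 6.85
tool_pos: [0.4663, -0.0687, 0.2404]
orientation: [-0.036, 0.706, -0.706, 0.036]
wrist_force: [-0.3, -0.3, -4.3]
finger_gap: 0.715
```

```bash
python3 - <<'E'
from h import *
import pickle
s,p=shot("w5.png"); print(r3(s["tool_pos"]),r3(s["wrist_force"]),s["finger_gap"],R.from_quat(s["orientation"]).as_matrix()[:,2]); pickle.dump(p,open("w5.pkl","wb"))
I=[]
for c in ["scene","side"]:
  q=cams.get_image(c)
  I.append(cv2.resize(q["image"][150:250,190:315] if c=="scene" else q["image"][140:250,210:347],(400,320),interpolation=2))
  for n in ["jar_mid","cap_mid","holder"]:
    print(n,[(r3(d["point"]),round(d["confidence"],2)) for d in cams.landmark_of(q,n)])
a=topview(p,s["tool_pos"][:2],0.036,n=280,half=.09);b=topview(p,s["tool_pos"][:2],0.151,n=280)
cv2.imwrite("pics/c5.png",np.vstack([np.hstack(I),np.pad(np.hstack([a,b]),((0,0),(0,240),(0,0)))])[:,:,::-1])
E
```

```text
[0.466, -0.069, 0.24] [-0.276, -0.341, -4.293] 0.7152955244708007 [ 1.01698123e-01 -9.94815305e-01 -4.01772062e-05]
jar_mid []
cap_mid [([0.464, -0.069, 0.177], 0.8)]
holder [([0.203, 0.316, -0.002], 0.9), ([0.466, -0.068, 0.002], 0.68), ([0.338, 0.097, -0.001], 0.64), ([0.303, -0.212, 0.001], 0.54)]
jar_mid [([0.467, -0.071, 0.114], 0.64), ([0.466, -0.072, 0.177], 0.39)]
cap_mid [([0.467, -0.072, 0.176], 0.79)]
holder [([0.334, 0.099, 0.001], 0.75), ([0.202, 0.32, 0.001], 0.62), ([0.463, -0.07, -0.001], 0.58), ([0.304, -0.215, -0.001], 0.56)]
```

View pics/c5.png

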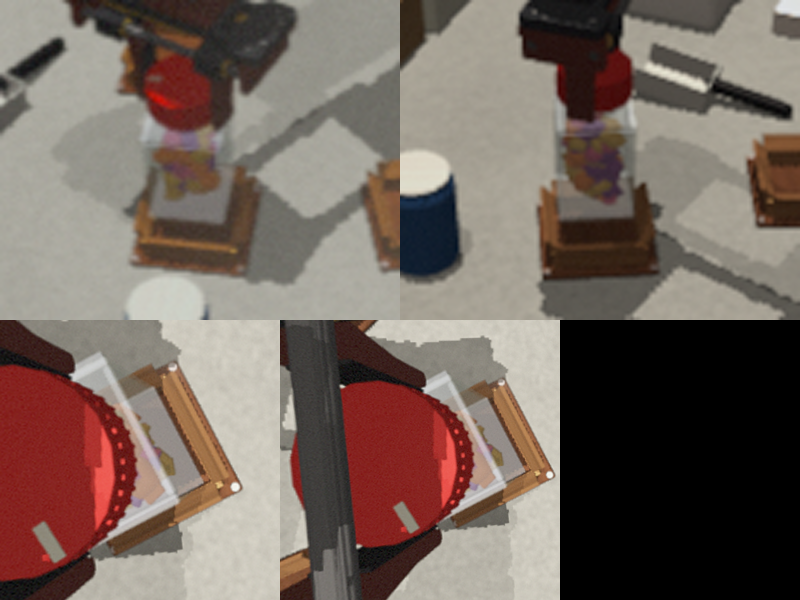

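The jar is over the wanted holder and its edge is parallel to the holder's plate edge (both about -61.6°). The centre agrees within 2–3 mm. Lowering slowly.

Call:
play_rows:
  steps:
    - {"delta_pos": [-1, 0, -8], "rot": [0, 0, 0]}
    - {"delta_pos": [-1, 0, -16], "rot": [0, 0, 0]}
    - {"delta_pos": [-1, 0, -24], "rot": [0, 0, 0]}
    - {"delta_pos": [-1, 0, -32], "rot": [0, 0, 0]}
    - {"delta_pos": [-1, 0, -38], "rot": [0, 0, 0]}
    - {"delta_pos": [-1, 0, -41], "rot": [0, 0, 0]}
    - {"delta_pos": [-1, 0, -41], "rot": [0, 0, 0]}

```text
time: 8.0
tool_pos: [0.4649, -0.0682, 0.199]
orientation: [-0.036, 0.706, -0.706, 0.036]
wrist_force: [0.2, 0.5, -4.7]
finger_gap: 0.714
```

Call:
play_rows:
  steps:
    - {"delta_pos": [0, 0, -1], "rot": [0, 0, 0]}
    - {"delta_pos": [0, 0, -2], "rot": [0, 0, 0]}
    - {"delta_pos": [0, 0, -3], "rot": [0, 0, 0]}
    - {"delta_pos": [0, 0, -3], "rot": [0, 0, 0]}

```text
time: 8.4
tool_pos: [0.4652, -0.0683, 0.197]
orientation: [0.036, -0.706, 0.706, -0.036]
wrist_force: [-0.9, 0.4, -3.5]
finger_gap: 0.712
```

Call:
play_rows:
  steps:
    - {"delta_pos": [0, 0, -1], "rot": [0, 0, 0]}
    - {"delta_pos": [0, 0, -2], "rot": [0, 0, 0]}
    - {"delta_pos": [0, 0, -2], "rot": [0, 0, 0]}
    - {"delta_pos": [0, 0, -2], "rot": [0, 0, 0]}

```text
time: 8.8
tool_pos: [0.4654, -0.0683, 0.1967]
orientation: [0.035, -0.706, 0.706, -0.037]
wrist_force: [-3.1, 0.5, 6.5]
finger_gap: 0.713
```

```bash
python3 - <<'E'
from h import *
s=bot.sense();print(r3(s["tool_pos"]),r3(s["wrist_force"]),r3(s["moment"]))
for c in ["scene","side"]:
  q=cams.get_image(c)
  for n in ["jar_mid","cap_mid"]:
    print(n,[(r3(d["point"]),round(d["confidence"],2)) for d in cams.landmark_of(q,n)])
E
```

```text
[0.465, -0.068, 0.197] [-3.091, 0.54, 6.456] [0.198, 0.581, -0.027]
jar_mid [([0.467, -0.063, 0.068], 0.91)]
cap_mid [([0.463, -0.067, 0.134], 0.87), ([0.411, 0.312, 0.002], 0.2)]
jar_mid [([0.465, -0.069, 0.068], 0.59)]
cap_mid [([0.464, -0.073, 0.134], 0.71)]
```

The jar is seated: contact came at TCP z 0.197, and jar_mid reads about 0.069. Turning the cap anticlockwise, and raising the tool with the thread.

Call:
play_rows:
  steps:
    - {"delta_pos": [0, 0, 0], "rot": [0, 0, 3]}
    - {"delta_pos": [0, 0, 0], "rot": [0, 0, 7]}
    - {"delta_pos": [0, 0, 0.2], "rot": [0, 0, 11]}
    - {"delta_pos": [0, 0, 0.4], "rot": [0, 0, 14]}
    - {"delta_pos": [0, 0, 0.4], "rot": [0, 0, 14]}

```text
time: 9.6
tool_pos: [0.4657, -0.0686, 0.1967]
orientation: [0.121, -0.696, 0.697, -0.123]
wrist_force: [-1.7, -1.4, 5.0]
finger_gap: 0.716
```

```bash
python3 -c "
from h import *
s=bot.sense();print(r3(s['tool_pos']),r3(s['wrist_force']),r3(s['moment']),s['finger_gap'],R.from_quat(s['orientation']).as_matrix()[:,2])"
```

```text
[0.466, -0.069, 0.197] [-1.657, -1.449, 4.974] [-0.136, 0.051, 0.119] 0.715811836200325 [ 0.3399845  -0.94042854  0.00216804]
```

Call:
play_rows:
  steps:
    - {"delta_pos": [0, 0, 0.3], "rot": [0, 0, 4]}
    - {"delta_pos": [0, 0, 0.6], "rot": [0, 0, 8]}
    - {"delta_pos": [0, 0, 0.9], "rot": [0, 0, 12]}
    - {"delta_pos": [0, 0, 1.2], "rot": [0, 0, 16]}
    - {"delta_pos": [0, 0, 1.5], "rot": [0, 0, 20]}
    - {"delta_pos": [0, 0, 1.5], "rot": [0, 0, 20]}

```text
time: 10.2
tool_pos: [0.4658, -0.0683, 0.1983]
orientation: [0.24, -0.664, 0.665, -0.242]
wrist_force: [0.2, 0.5, 6.7]
finger_gap: 0.717
```

```bash
python3 -c "
from h import *
s=bot.sense();print(r3(s['tool_pos']),r3(s['wrist_force']),r3(s['moment']),s['finger_gap'],R.from_quat(s['orientation']).as_matrix()[:,2])
s,p=shot('w6.png')
a=topview(p,s['tool_pos'][:2],0.109)
cv2.imwrite('pics/c6.png',np.hstack([a,cv2.resize(p['image'][110:310,160:380],(400,390))])[:,:,::-1])"
```

```text
[0.466, -0.068, 0.198] [0.25, 0.524, 6.738] [0.043, 0.043, 0.128] 0.7165909437812527 [ 0.6413899  -0.76721082  0.00256121]
```

View pics/c6.png

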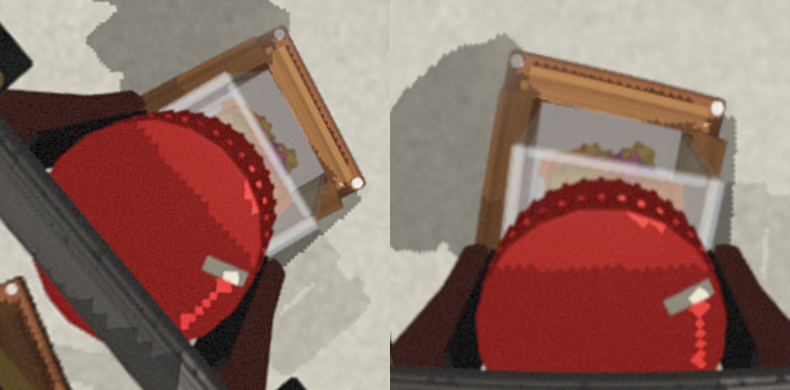

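The jar has turned about 3° and is at -59°; the cap line is at -23.5°, so the cap is about 0.62 rad on. Turning on in small steps and watching the moment.

Call:
play_rows:
  steps:
    - {"delta_pos": [0, 0, 0.2], "rot": [0, 0, 2]}
    - {"delta_pos": [0, 0, 0.4], "rot": [0, 0, 4]}
    - {"delta_pos": [0, 0, 0.4], "rot": [0, 0, 4]}

```text
time: 10.55
tool_pos: [0.4658, -0.0683, 0.1988]
orientation: [0.263, -0.655, 0.657, -0.265]
wrist_force: [-0.7, 0.5, 7.1]
finger_gap: 0.713
```

```bash
cat > st.py <<'E'
from h import *
s=bot.sense();z=R.from_quat(s['orientation']).as_matrix()[:,2];print(r3(s['tool_pos']),r3(s['wrist_force']),r3(s['moment']),round(s['finger_gap'],3),"jaw az",np.degrees(np.arctan2(z[1],z[0])))
E
python3 st.py
```

```text
[0.466, -0.068, 0.199] [-0.658, 0.472, 7.094] [0.028, 0.011, 0.062] 0.713 jaw az -46.16573349442606
```

Call:
play_rows:
  steps:
    - {"delta_pos": [0, 0, 0.2], "rot": [0, 0, 2]}
    - {"delta_pos": [0, 0, 0.4], "rot": [0, 0, 4]}
    - {"delta_pos": [0, 0, 0.4], "rot": [0, 0, 4]}

```text
time: 10.85
tool_pos: [0.4659, -0.0683, 0.1999]
orientation: [0.285, -0.646, 0.647, -0.288]
wrist_force: [-1.3, 0.7, 8.9]
finger_gap: 0.715
```

```bash
python3 st.py
```

```text
[0.466, -0.068, 0.2] [-1.276, 0.722, 8.917] [0.173, 0.23, -0.009] 0.715 jaw az -42.17007228980489
```

The moment about z has dropped to nearly zero and the upward push has grown, so the threads have let go (about 0.72 rad). Lifting a few mm and checking the weight.

Call:
play_rows:
  steps:
    - {"delta_pos": [0, 0, 0.5], "rot": [0, 0, 2]}
    - {"delta_pos": [0, 0, 2], "rot": [0, 0, 2]}
    - {"delta_pos": [0, 0, 4], "rot": [0, 0, 2]}
    - {"delta_pos": [0, 0, 6], "rot": [0, 0, 2]}
    - {"delta_pos": [0, 0, 8], "rot": [0, 0, 2]}
    - {"delta_pos": [0, 0, 8], "rot": [0, 0, 2]}
    - {"delta_pos": [0, 0, 8], "rot": [0, 0, 2]}

```text
time: 11.55
tool_pos: [0.4651, -0.0683, 0.2051]
orientation: [-0.298, 0.641, -0.641, 0.298]
wrist_force: [-0.5, 0.4, -0.3]
finger_gap: 0.711
```

```bash
python3 st.py; python3 - <<'E'
from h import *
for c in ["scene","side"]:
  q=cams.get_image(c)
  for n in ["jar_mid","cap_mid","jar_mouth"]:
    print(n,[(r3(d["point"]),round(d["confidence"],2)) for d in cams.landmark_of(q,n)])
E
```

```text
[0.465, -0.068, 0.205] [-0.465, 0.391, -0.316] [-0.071, -0.088, 0.02] 0.711 jaw az -40.15110373913837
jar_mid [([0.468, -0.065, 0.07], 0.55), ([0.414, 0.312, 0.0], 0.21)]
cap_mid [([0.463, -0.067, 0.141], 0.77), ([0.462, -0.327, 0.004], 0.6)]
jar_mouth [([0.463, -0.075, 0.14], 0.64)]
jar_mid [([0.468, -0.071, 0.07], 0.81)]
cap_mid [([0.464, -0.076, 0.144], 0.76)]
jar_mouth [([0.469, -0.071, 0.133], 0.94)]
```

Only the cap's weight is on the wrist and jar_mid stayed at 0.070. Lifting straight up by 37 mm.

Call:
play_rows:
  steps:
    - {"delta_pos": [0, 0, 5], "rot": [0, 0, 0]}
    - {"delta_pos": [0, 0, 12], "rot": [0, 0, 0]}
    - {"delta_pos": [0, 0, 20], "rot": [0, 0, 0]}
    - {"delta_pos": [0, 0, 28], "rot": [0, 0, 0]}
    - {"delta_pos": [0, 0, 34], "rot": [0, 0, 0]}
    - {"delta_pos": [0, 0, 37], "rot": [0, 0, 0]}
    - {"delta_pos": [0, 0, 37], "rot": [0, 0, 0]}
    - {"delta_pos": [0, 0, 37], "rot": [0, 0, 0]}
    - {"delta_pos": [0, 0, 37], "rot": [0, 0, 0]}
    - {"delta_pos": [0, 0, 37], "rot": [0, 0, 0]}

```text
time: 12.95
tool_pos: [0.465, -0.0683, 0.2419]
orientation: [-0.298, 0.641, -0.641, 0.298]
wrist_force: [0.5, 0.7, -1.3]
finger_gap: 0.717
```

```bash
python3 st.py; python3 - <<'E'
from h import *
I=[]
for c in ["scene","side"]:
  q=cams.get_image(c)
  I.append(cv2.resize(q["image"][150:250,190:315] if c=="scene" else q["image"][140:250,210:347],(400,320),interpolation=2))
  for n in ["jar_mid","cap_mid","jar_mouth","tin_mid","scoop"]:
    print(n,[(r3(d["point"]),round(d["confidence"],2)) for d in cams.landmark_of(q,n)])
cv2.imwrite("pics/c7.png",np.hstack(I)[:,:,::-1])
E
```

```text
[0.465, -0.068, 0.242] [0.501, 0.746, -1.287] [-0.028, 0.006, 0.017] 0.717 jaw az -40.14071186736655
jar_mid [([0.468, -0.067, 0.071], 0.92), ([0.46, -0.067, 0.177], 0.19)]
cap_mid []
jar_mouth [([0.466, -0.076, 0.137], 0.9)]
tin_mid [([0.602, 0.015, 0.046], 0.77)]
scoop [([0.46, -0.325, 0.006], 0.57), ([0.466, -0.067, 0.071], 0.41)]
jar_mid [([0.468, -0.07, 0.069], 0.94)]
cap_mid [([0.464, -0.072, 0.176], 0.83)]
jar_mouth [([0.468, -0.068, 0.135], 0.56)]
tin_mid [([0.598, 0.014, 0.051], 0.81)]
scoop [([0.461, -0.322, -0.003], 0.91), ([0.463, -0.068, -0.001], 0.62), ([0.414, 0.314, -0.001], 0.42)]
```

View pics/c7.png

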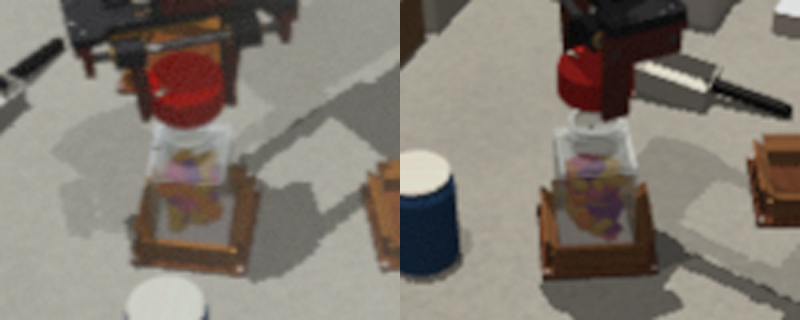

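The cap is held level above the open jar, which stands upright in the holder. Handing in.

```bash
python3 -c "
from workcell import order
print(order.close_job())"
```

```text
the job is handed in; nothing more can be done
None
```

The jar is standing on the floor of the farthest holder, and I handed in with the cap unscrewed and held level about 3 cm above the mouth. The hand-in gave no verdict.

- **Jar into the holder:** I carried the jar by its cap with a 55 N grip and turned it -21° to line up with the holder. It touched down at TCP height 0.197 m.
- **Unscrewing:** I turned the cap anticlockwise until the moment about the vertical fell to nearly zero, at about 0.72 rad from the jar's x. I added 2° while starting the lift, then lifted straight up.

**Last checks, at about 13 s of the 43 s allowed:**
- **Jar:** jar_mid was at about (0.468, -0.068, 0.070), within about 3 mm of the holder's centre, and upright in both views.
- **Cap:** cap_mid was at z 0.176 m from the side camera, which puts it about 0.106 m above jar_mid and its lower edge about 3 cm above the rim. The wrist carried only about the cap's weight.
- **Bystanders:** the tin and scoop read where they started. I did not re-measure the syrup jar and toffees, but the arm stayed well away from them.

**Failures and disagreements:**
- The first grip and lift calls were refused for a missing rot field, and I sent them again.
- The scene camera's network missed cap_mid in the last look.
- The networks differed by a few mm, and by up to 8 mm in y for jar_mouth.

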